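# Open the lens canister

### The arm

A 7-joint arm with a two-finger parallel gripper is mounted at the origin on the work surface. World frame = base frame: x ahead of the robot, y to its left, z up, the work surface at z = 0. Lengths are in m, angles in rad, forces in N, time in s.
With the tool pointing down it reaches from about 0.425 to 0.95 m from the base axis. Payload 4.7 kg.
Tool frame: the origin (TCP) lies on the centre line of the jaws, within the pads' length; the fingertips stand robot.nose_length ahead of it and the grasp point (between the pads) lies 8 mm behind it (robot.nose_length is the distance from the TCP to the fingertips, in m); z points along the fingers, x is the direction in which the jaws open and shut, and the axes are right-handed (so a half turn about z gives the same grasp; the last joint's range is limited). The gripper opens to 85 mm and grips with 20 to 120 N. Pads are 22 mm wide; open, the fingers measure 114 mm over their backs; the gripper's body (76 mm by 85 mm) begins 54 mm behind the grasp point. The pads swing forward as they close: fully open they stand 13 mm farther back than shut.
Start: joints at [1.08, 0.469, -0.049, 1.532, 0.024, 1.141, -0.082], TCP at [0.301, -0.604, 0.242] pointing down, gripper open.
Joint ranges: [-2.59, 2.59], [-0.33, 1.99], [-1.39, 1.29], [0.1, 2.45], [-1.04, 4.18], [0.21, 1.99], [-2.66, 2.66]. Speed limits (rad/s): [2.57, 2.57, 3.14, 3.14, 3.14, 3.14, 3.14].

### API

Orientations are given as [roll, pitch, yaw] about the fixed x, y, z axes, in that order (R = Rz(yaw) Ry(pitch) Rx(roll)).
In Python, from plant import robot gives the robot as it stands. Calls block until the motion is done:
- robot.goto(position, orientation): joint-space move of the TCP to a pose.
- robot.move_straight(position, vel=0.15, attitude=None, contact_N=None): straight line of the TCP; attitude=None keeps the orientation; vel is the mean speed in m/s. With contact_N (N) it stops when the force on the tool has changed by that much, and returns True; else False.
- robot.move_joints(angles): joint-space move.
- robot.grip(opening, strength=None): opening from 0.0 (shut) to 1.0 (fully open); strength is the grip in N (None keeps the last); returns when the fingers have stopped.
- robot.sleep(seconds).
- robot.inverse_kinematics(position, orientation): joint angles nearest the present ones, or None.
- robot.sense(): the state.
- robot.grab_frame(name): name is "side" or "top"; returns a dict with "image" (420x560x3 uint8, red, green, blue), "range_z" (420x560 float32, m along the optical axis (not along the pixel's ray), 0 where there is no reading), "fx", "fy", "cx", "cy" (pixels), "dist_coeffs" ([k1, k2, p1, p2, k3] as OpenCV has them; the pictures are not rectified), "R" (3x3) and "t" (3): a world point X has camera coordinates R X + t. Camera axes: x right, y down, z forward; pixel columns grow to the right and rows downward; lengths in m; the calibration is good to about 2 mm. A picture is of the moment at which its call begins.
A pose or a line that the arm cannot do raises robot.IKError and nothing moves.
- robot.close_job(): hands the job in, once; it reports no verdict.
The state is a dict: "t": time; "joint_pos": joint angles; "joint_velocities": joint speeds; "effort": joint torques, N m; "tcp_pos": TCP position; "tcp_rot": TCP orientation; "wrist_force": force on the tool from outside, world axes, zero at the start; "torque": the same for the moment, N m; "opening": opening from 0.0 (shut) to 1.0 (fully open).
Only numpy, scipy, OpenCV 4.12 (cv2) and the standard library are available. Lean on these libraries where they do the work, as an engineer would, in place of code of your own. Each camera call takes 0.05 s, during which the arm holds its last target. There are 200 camera calls.

### The job

Open the lens canister with the red screw cap: unscrew the cap counter-clockwise until, past the end of its thread, a light upward pull finds the two notches that let it off. Do it gently, without forcing the cap sideways, tugging hard at it or twisting it hard against a notch, and keep hold of it as it comes free. Then stand it, top side up, in the steel dish, without dropping it, and let go. Leave the white-capped canister, the spray bottle, the slide box and the mouse alone.

Things in the scene. Friction and masses are not known exactly. Their poses are not given: they have to be found in the camera images.
- canister: Black upright tube, 58 mm across, 74 mm high, on a steel foot 90 mm across, screwed to the bench: it neither moves nor turns. On top a white neck with a right-hand two-start thread (39 mm over the thread, 13 mm rise per turn, some 1 mm of play), hidden by the red cap at the start. Origin: centre of the foot on the bench; z up along the thread axis.
- neck_top (a point): Centre of the neck's top rim, on the thread axis, 105 mm above the bench. The top 3 mm of the neck is a steel collar with two opposite notches; the cap's two inner lugs pass up only there. The notches' angle differs each time, is hidden and must be felt: 8 N of pull is ample, 25 N does damage. A sprung lens in the neck pushes the cap up with 4 N at first, 2.5 N at the collar.
- cap: Red ribbed round screw cap, 51 mm across, 33 mm high, hollow, open below (bore 28 mm deep), about 60 g. At the start screwed down, its lower edge 77 mm above the bench, 3 mm above the black tube's shoulder. 40 N of grip on its side holds it firmly. Let go on the way, it stays where it is. Origin: centre of its lower open edge; z up out of its closed top.
- cap_top (a point): Centre of the cap's closed top, 33 mm above its lower edge. Counter-clockwise from above, the thread ends after 1.05 turns; the cap then turns freely under the collar, which stops it when its lower edge is about 98 mm above the bench. A notch comes within the next half turn; for about 0.6 rad of turn the cap can there be lifted straight off (off at 104 mm).
- dish: Round shallow steel dish with a blue liner, fixed to the bench, 130 mm across, 118 mm inside, rim 12 mm high; its flat inside floor is 6 mm above the bench. Origin: centre of its underside.
- spare: Bystander: a like black canister with a white cap, fixed to the bench, 110 mm high, foot 90 mm across. Origin: centre of its foot on the bench. Not to be touched.
- spray: Bystander: loose round-bellied spray bottle with red collar and trigger, 84 mm across, 157 mm high. Origin: centre of its underside.
- slidebox: Bystander: loose flat microscope-slide box, 90 x 100 x 33 mm. Origin: centre of its underside.
- mouse: Bystander: loose black computer mouse, 100 x 58 x 30 mm. Origin: centre of its underside.
Mind the look-alikes: they are no part of the job. Several things have the shape of the dish; the one meant has the colours described above.

How it is judged:
By the outcome, as a careful person would: the job done as asked, in the order asked, and still so for the second after the job is handed in, with the robot touching nothing.
It also fails if it takes over 72 s, if anything falls off the work surface, if the arm or the gripper's body presses on something with over 40 N, if the wrist force passes 120 N, or if a joint passes its speed limit or range.

## Working session

There is one attempt and no reset: what is moved stays moved. The work goes in short steps, each a Python script; the robot and the scene stay as the last script left them, time stands still between calls to the robot, and variables do not carry over. Pictures are saved under pics/ and viewed, about 8 in all and at most 12, crops included, and the job is handed in when it is done.

```bash
ls; mkdir -p pics
python3 - <<'E'
from plant import robot
import cv2,numpy as np
for n in("top","side"):
    f=robot.grab_frame(n); cv2.imwrite(f"pics/{n}0.png",f["image"][:,:,::-1]); np.savez(f"pics/{n}0.npz",**f)
    print(n,f["fx"],f["cx"],f["cy"],f["dist_coeffs"],f["R"].tolist(),f["t"], (f["range_z"]>0).mean())
s=robot.sense();print(s,robot.nose_length)
E
```

```text
pics
top 454.5863223534355 281.7535613332852 204.57279550259668 [0.03750126 0.         0.         0.         0.        ] [[0.01195794385836212, -0.9993833979258815, 0.03301259651708551], [-0.9947267737914404, -0.015252427919550686, -0.10141996324704525], [0.10186094973616418, -0.03162573940129372, -0.9942958108763047]] [0.015146   0.54083938 1.00074446] 0.9958248299319727
side 464.01844729248364 277.5224168806275 211.8005827566359 [-0.04054744  0.          0.          0.          0.        ] [[-0.9976468987567565, -0.0641350078058813, 0.024235638526045773], [-0.05308838149976192, 0.49893788464303673, -0.8650101797190984], [0.04338535640929264, -0.8642613540137445, -0.5011686570482707]] [0.53967223 0.10237937 1.14617134] 0.9961139455782313
{'t': 0.1, 'joint_pos': array([ 1.08012253,  0.46937747, -0.04861847,  1.53356177,  0.02413014,
        1.14099757, -0.08230087]), 'joint_velocities': array([-0.00012863, -0.00237937,  0.000502  , -0.00125859,  0.00070666,
        0.00129318, -0.00053977]), 'effort': array([ 6.98682325e-04, -5.11514103e+01, -4.72316716e-02, -2.38391340e+01,
        1.07361135e-02,  4.33232679e-03, -2.82379398e-05]), 'tcp_pos': array([ 0.30053385, -0.60384709,  0.24136055]), 'tcp_rot': array([ 3.14151539e+00,  1.75563395e-03, -1.10896116e+00]), 'wrist_force': array([ 0.16999319,  0.25776733, -0.68868401]), 'torque': array([ 0.04735611, -0.03718892,  0.01259839]), 'opening': 1.0035598119239502} 0.011
```

View pics/top0.png

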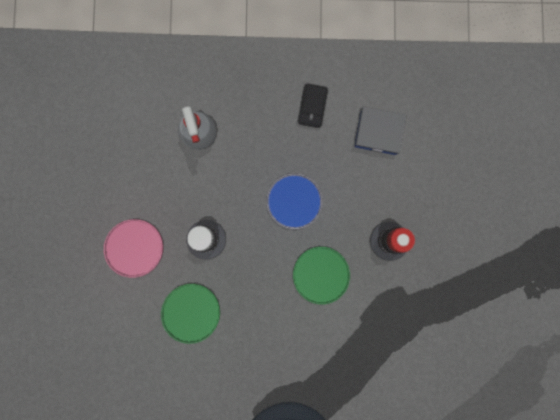

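View pics/side0.png

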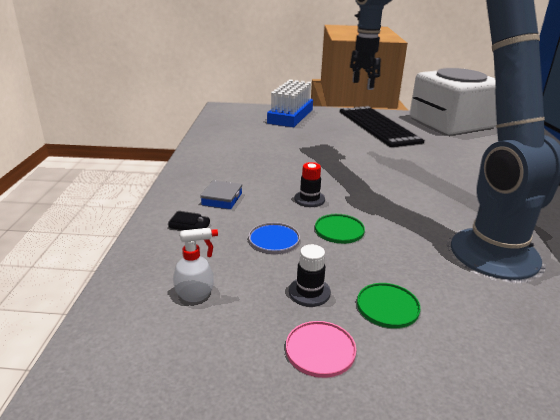

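The top view shows the red cap at about (402,240) and the blue dish with its steel rim at (294,201). The white-capped spare is at (200,238), the slide box at (378,130), the mouse at (313,106) and the spray bottle at (198,128). The side view agrees: red cap (311,172), blue dish (274,238).

```bash
cat > h.py <<'E'
import numpy as np, cv2
from scipy.optimize import least_squares
def cloud(f):
    h,w=f["range_z"].shape; u,v=np.meshgrid(np.arange(w,dtype=float),np.arange(h,dtype=float))
    K=np.array([[f["fx"],0,f["cx"]],[0,f["fy"],f["cy"]],[0,0,1.]])
    n=cv2.undistortPoints(np.stack([u,v],-1).reshape(-1,1,2),K,f["dist_coeffs"]).reshape(h,w,2)
    z=f["range_z"][...,None]; C=np.concatenate([n*z,z],-1)
    return (C-f["t"])@f["R"], n
def plane(f,n,z):   # rays onto height z
    d=np.concatenate([n,np.ones_like(n[...,:1])],-1)@f["R"]; o=-f["R"].T@f["t"]
    return o+d*((z-o[2])/d[...,2:])
def circ(p,r=None):
    if r: g=lambda q:np.hypot(*(p-q[:2]).T)-r; x0=[*p.mean(0)]
    else: g=lambda q:np.hypot(*(p-q[:2]).T)-q[2]; x0=[*p.mean(0),.03]
    s=least_squares(g,x0,loss="soft_l1",f_scale=.001); return s.x.round(4),np.abs(s.fun).mean().round(4)
def blob(m):
    n,l,st,c=cv2.connectedComponentsWithStats(m.astype(np.uint8)); i=1+st[1:,4].argmax(); return l==i
E
python3 - <<'E'
from h import *
for n in("top","side"):
    f=dict(np.load(f"pics/{n}0.npz")); P,nn=cloud(f); im=f["image"].astype(int); R,G,B=im[...,0],im[...,1],im[...,2]
    blue=blob((B>90)&(R<60)&(B>2*G)&(np.abs(P[...,1]+0.0)<.2)&(P[...,2]<.03))
    c=max(cv2.findContours(blue.astype(np.uint8),0,1)[0],key=len)[:,0]
    print(n,"dish liner",blue.sum(),circ(plane(f,nn,.006)[c[:,1],c[:,0],:2]),np.median(P[blue][:,2]))
    red=(R>90)&(G<60)&(B<60)&(P[...,1]<-.1)&(P[...,1]>-.45)&(P[...,2]>.03)&(P[...,2]<.15); red=blob(red)
    p=P[red]; print("red",red.sum(),p.min(0),p.max(0))
    full=cv2.morphologyEx(red.astype(np.uint8),cv2.MORPH_CLOSE,np.ones((15,15)))>0
    t=full&(P[...,2]>.105)
    print(" top z",np.median(P[t][:,2]),"mean",P[t].mean(0),t.sum())
    c=max(cv2.findContours(t.astype(np.uint8),0,1)[0],key=len)[:,0]; print(" rim",circ(plane(f,nn,.110)[c[:,1],c[:,0],:2]))
    q=P[full&(P[...,2]<.105)&(P[...,2]>.08)]; 
    if len(q)>10: print(" side fit",len(q),circ(q[:,:2],.0255))
    # bystanders extents z>0.01
    for nm,(u,v,w) in ({"spare":(200,238,30),"spray":(198,128,30),"box":(378,130,28),"mouse":(313,106,22)}.items() if n=="top" else []):
        q=P[v-w:v+w,u-w:u+w].reshape(-1,3); q=q[q[:,2]>.012]; print(nm,q.min(0).round(3),q.max(0).round(3))
E
```

```text
Traceback (most recent call last):
  File "h.py", line 17, in blob
    n,l,st,c=cv2.connectedComponentsWithStats(m.astype(np.uint8)); i=1+st[1:,4].argmax(); return l==i
                                                                       ~~~~~~~~~~~~~~~^^
ValueError: attempt to get argmax of an empty sequence
```

Run:
```python
from h import *
f=dict(np.load("pics/top0.npz")); P,_=cloud(f)
for u,v in((294,201),(402,232),(403,240),(250,330)): print(f["image"][v,u],P[v,u],f["range_z"][v,u])
```

```text
[ 60  89 160] [ 0.55173078 -0.00650597  0.0038962 ] 1.0532761
[165  59  56] [ 0.47857906 -0.22504771  0.1115802 ] 0.94566655
[191 193 190] [ 0.4620227  -0.22646492  0.11287835] 0.9427342
[105 106 104] [ 0.25852896  0.08973851 -0.00320997] 1.0274321
```

```bash
cat > m.py <<'E'
from h import *
def measure(n,f,by=False):
    P,nn=cloud(f); H,S,V=[a.astype(int) for a in cv2.split(cv2.cvtColor(f["image"],cv2.COLOR_RGB2HSV))]
    blue=blob((H>100)&(H<130)&(S>110)&(np.abs(P[...,1])<.1)&(P[...,2]<.03)&(np.abs(P[...,0]-.55)<.1))
    c=max(cv2.findContours(blue.astype(np.uint8),0,1)[0],key=len)[:,0]
    print(n,"dish liner",blue.sum(),circ(plane(f,nn,.006)[c[:,1],c[:,0],:2]),np.median(P[blue][:,2]))
    near=(np.abs(P[...,0]-.465)<.07)&(np.abs(P[...,1]+.225)<.07)
    red=blob(((H<10)|(H>170))&(S>110)&near&(P[...,2]>.06)&(P[...,2]<.15))
    full=cv2.morphologyEx(red.astype(np.uint8),cv2.MORPH_CLOSE,np.ones((15,15)))>0
    t=full&(P[...,2]>.107); print(" top z",np.median(P[t][:,2]),"mean",P[t].mean(0),t.sum(),full.sum())
    c=max(cv2.findContours(t.astype(np.uint8),0,1)[0],key=len)[:,0]; print(" rim",circ(plane(f,nn,.110)[c[:,1],c[:,0],:2]))
    q=P[full&(P[...,2]<.105)&(P[...,2]>.08)]
    if len(q)>10: print(" side fit",len(q),circ(q[:,:2],.0255))
    foot=near&(P[...,2]<.02)&(V<60)
    if foot.sum()>50: print(" foot",foot.sum(),P[foot][:,:2].min(0),P[foot][:,:2].max(0))
    for nm,(u,v,w) in ({"spare":(200,238,30),"spray":(198,128,30),"box":(378,130,28),"mouse":(313,106,22)}.items() if by else []):
        q=P[v-w:v+w,u-w:u+w].reshape(-1,3); q=q[q[:,2]>.012]; print(nm,q.min(0).round(3),q.max(0).round(3))
E
python3 - <<'E'
from m import *
for n in("top","side"): measure(n,dict(np.load(f"pics/{n}0.npz")),n=="top")
E
```

```text
top dish liner 2038 (array([ 0.5518, -0.0064,  0.0582]), np.float64(0.0005)) 0.005909123929400914
 top z 0.10996082041004134 mean [ 0.46317799 -0.2251363   0.11451439] 422 536
 rim (array([ 0.4631, -0.2266,  0.0235]), np.float64(0.0006))
 side fit 83 (array([ 0.4637, -0.2275]), np.float64(0.0008))
 foot 131 [ 0.43693832 -0.24703751] [ 0.50883682 -0.19739018]
spare [0.421 0.055 0.012] [0.504 0.233 1.049]
spray [0.436 0.055 0.02 ] [0.741 0.258 1.049]
box [ 0.436 -0.26   0.012] [0.771 0.055 1.049]
mouse [ 0.436 -0.081  0.012] [0.827 0.055 1.049]
side dish liner 931 (array([ 0.5512, -0.0113,  0.0571]), np.float64(0.0014)) 0.007175678801190747
 top z 0.11134614678390119 mean [ 0.46276004 -0.20368581  0.1197626 ] 126 319
 rim (array([ 0.4624, -0.2258,  0.0255]), np.float64(0.0016))
 side fit 152 (array([ 0.4623, -0.2277]), np.float64(0.0015))
 foot 173 [ 0.41935532 -0.24434025] [ 0.50705238 -0.17738038]
```

Run:
```python
from plant import robot
import numpy as np
C=(.463,-.2268)
def ok(y,z):
    q=robot.inverse_kinematics([*C,z],[np.pi,0,y]); return None if q is None else np.round(q,2)
s=robot.sense(); y0=s["tcp_rot"][2]
for y in np.arange(-4.5,4.6,.5): print(round(y,2),ok(y,.09), ok(y,.115) is not None)
robot.goto([*C,.17],[np.pi,0,-1.1])
s=robot.sense();print(s["t"],s["tcp_pos"],s["tcp_rot"],s["wrist_force"],s["joint_pos"].round(2))
robot.move_straight([*C,.17],attitude=[np.pi,0,0.4]); s=robot.sense();print(s["t"],s["tcp_rot"],s["tcp_pos"])
robot.move_straight([*C,.167],vel=.003,attitude=[np.pi,0,-1.1]); s=robot.sense();print(s["t"],s["tcp_rot"],s["wrist_force"])
```

```text
-4.5 [ 0.93  0.51 -0.71  2.02  0.47  0.78  1.72] True
-4.0 [ 1.23  0.73 -1.18  2.01  0.83  0.99  1.91] True
-3.5 [-0.42  0.68  1.11  2.09 -0.81  0.89 -2.33] True
-3.0 [ 0.22  0.41  0.19  2.06 -0.12  0.68 -2.51] True
-2.5 [ 0.3   0.41  0.09  2.06 -0.05  0.68 -2.07] True
-2.0 [ 0.39  0.41 -0.02  2.05  0.01  0.68 -1.64] True
-1.5 [ 0.48  0.41 -0.13  2.05  0.08  0.69 -1.2 ] True
-1.0 [ 0.55  0.42 -0.22  2.04  0.14  0.7  -0.76] True
-0.5 [ 0.63  0.43 -0.32  2.04  0.2   0.71 -0.32] True
0.0 [ 0.7   0.44 -0.41  2.03  0.26  0.72  0.13] True
0.5 [ 0.77  0.45 -0.49  2.03  0.32  0.73  0.58] True
1.0 [ 0.82  0.47 -0.56  2.03  0.36  0.74  1.04] True
1.5 [ 0.88  0.49 -0.64  2.02  0.42  0.76  1.48] True
2.0 [ 0.96  0.52 -0.75  2.02  0.5   0.79  1.91] True
2.5 [ 1.23  0.73 -1.18  2.01  0.83  0.99  2.12] True
3.0 [-0.42  0.68  1.11  2.09 -0.81  0.89 -2.12] True
3.5 [ 0.26  0.41  0.14  2.06 -0.09  0.68 -2.32] True
4.0 [ 0.34  0.41  0.04  2.05 -0.03  0.68 -1.88] True
4.5 [ 0.43  0.41 -0.07  2.05  0.04  0.69 -1.45] True
1.6417 [ 0.46300084 -0.2283306   0.17025098] [-3.14147259e+00 -1.05384491e-03 -1.10226523e+00] [-0.3184418   0.23632117  0.52100495] [ 0.56  0.3  -0.22  1.98  0.09  0.87 -0.81]
3.2917 [3.14152414e+00 2.96039492e-05 3.99283709e-01] [ 0.46296441 -0.22700985  0.17000281]
4.9417 [-3.14154432e+00 -1.03001165e-05 -1.09962780e+00] [ 0.5141657  -0.09151267 -0.55644152]
```

```bash
cat > a.py <<'E'
from plant import robot
import numpy as np
def st(tag=""):
    s=robot.sense(); print(tag,"t%.1f"%s["t"],s["tcp_pos"].round(4),"yaw%.2f"%s["tcp_rot"][2],"F",s["wrist_force"].round(1),"M",s["torque"].round(2),"op%.3f"%s["opening"]); return s
def at(y): return [np.pi,0,y]
E
python3 - <<'E'
from a import *
C=np.array([.463,-.2268])
robot.goto([*C,.16],at(-2.9)); st()
print(robot.move_straight([*C,.088],vel=.06,contact_N=8)); st("down")
robot.grip(0.0,20); s=st("grip20")
E
```

```text
t6.4 [ 0.463  -0.2268  0.16  ] yaw-2.90 F [0.5 1.2 0.3] M [ 0.12 -0.    0.01] op1.002
False
down t7.8 [ 0.4633 -0.2269  0.0884] yaw-2.90 F [-0.6 -0.1 -0.8] M [ 0.04  0.04 -0.05] op1.001
grip20 t8.2 [ 0.4632 -0.2268  0.0883] yaw-2.90 F [-0.4  0.2  1.9] M [ 0.08  0.06 -0.06] op0.584
```

Run:
```python
from a import *
C=np.array([.463,-.2268])
robot.grip(0.0,40); st("grip40")
z0=.0882
for k in (1,2):
    robot.move_straight([*C,z0+.013/6.2832*.5*k],vel=.002,attitude=at(-2.9+.5*k)); st(k)
```

```text
grip40 t8.4 [ 0.4632 -0.2269  0.0882] yaw-2.90 F [-0.6  0.2  3. ] M [ 0.01  0.06 -0.03] op0.576
1 t9.1 [ 0.4635 -0.2272  0.0895] yaw-2.40 F [ 1.  -0.6  3. ] M [-0.14 -0.22  0.05] op0.579
2 t9.7 [ 0.4631 -0.2268  0.0903] yaw-1.90 F [ 1.9 -0.3  2.5] M [-0.02 -0.17 -0.  ] op0.576
```

```bash
cat >> a.py <<'E'
C=np.array([.463,-.2268])
def turn(y0,y1,z,n,pitch=.013/(2*np.pi)):
    for y in np.linspace(y0,y1,n+1)[1:]:
        z1=z+(y-y0)*pitch
        robot.move_straight([*C,z1],vel=.002,attitude=at(y)); s=st("turn")
        f=s["wrist_force"]
        if np.hypot(*f[:2])>10 or abs(f[2])>10 or abs(s["torque"][2])>1: print("STOP"); return None
    return z1
E
python3 - <<'E'
from a import *
z=turn(-1.9,1.9,.0882+.013/6.2832,4)
if z:
    robot.grip(1.0); st("open")
    for y in (.7,-.5,-1.7,-2.9): robot.move_straight([*C,z],attitude=at(y))
    st("back"); robot.grip(0.0,20); st("g20"); robot.grip(0.0,40); st("g40"); print(z)
E
```

```text
turn t10.8 [ 0.4628 -0.2267  0.0921] yaw-0.95 F [ 0.1 -0.   3.5] M [ 0.01 -0.09  0.01] op0.578
turn t11.9 [ 0.463  -0.2272  0.0942] yaw-0.00 F [ 1.5 -1.3  0.9] M [-0.33 -0.15 -0.06] op0.580
turn t13.0 [ 0.4632 -0.227   0.0962] yaw0.95 F [ 0.9 -2.1  0.9] M [-0.43 -0.29 -0.01] op0.583
turn t14.1 [ 0.4631 -0.227   0.0981] yaw1.90 F [ 2.1 -2.5  1.1] M [-0.61 -0.37 -0.02] op0.581
open t14.6 [ 0.4627 -0.2265  0.098 ] yaw1.90 F [-0.  -0.  -0.2] M [ 0.   -0.    0.04] op1.000
back t19.9 [ 0.463  -0.2268  0.0981] yaw-2.90 F [-0.   0.8 -0.1] M [-0.03 -0.    0.08] op0.999
g20 t20.4 [ 0.4629 -0.2269  0.0982] yaw-2.90 F [-0.5 -0.2  1.8] M [-0.    0.11 -0.02] op0.583
g40 t20.6 [ 0.463  -0.2268  0.0983] yaw-2.90 F [-1.8 -0.2  1.5] M [ 0.01  0.2  -0.03] op0.577
0.09813126361069023
```

```bash
cat >> a.py <<'E'
def pull(z,y,N=5,vel=.01):
    hit=robot.move_straight([*C,z],vel=vel,attitude=at(y),contact_N=N); s=st(f"pull hit={hit}"); return hit,s
E
python3 - <<'E'
from a import *
z=turn(-2.9,-.95,.0981,2)
if z: print(pull(.114,-.95)[0])
E
```

```text
turn t21.7 [ 0.4631 -0.2268  0.1002] yaw-1.93 F [ 0.1 -0.   2.9] M [0.09 0.09 0.03] op0.578
turn t22.8 [ 0.463  -0.2271  0.1021] yaw-0.95 F [-0.9 -0.9  2. ] M [-0.17  0.15 -0.03] op0.577
pull hit=False t24.2 [ 0.463  -0.2267  0.1139] yaw-0.95 F [ 0.2 -1.7 -1.5] M [-0.11 -0.13 -0.01] op0.581
False
```

Run:
```python
from a import *
import cv2
h,s=pull(.122,-.95,5)
f=robot.grab_frame("side"); cv2.imwrite("pics/s1.png",cv2.resize(f["image"][130:240,250:370,::-1],None,fx=5,fy=5))
```

```text
pull hit=False t25.1 [ 0.4629 -0.2268  0.122 ] yaw-0.95 F [ 0.8 -0.8 -0.4] M [ 0.03 -0.06  0.02] op0.581
```

View pics/s1.png

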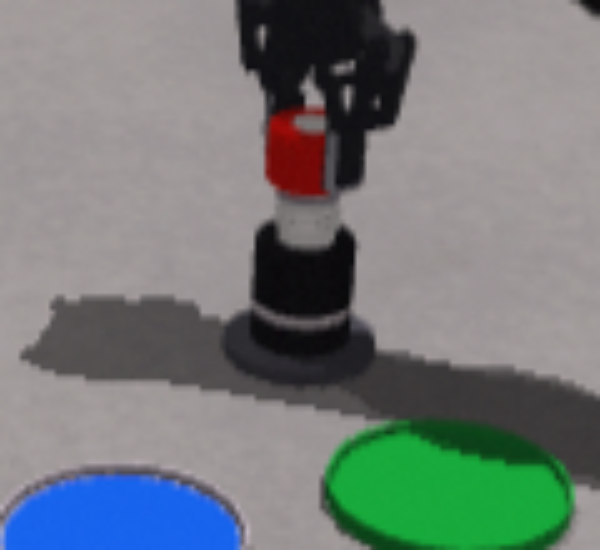

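The crop shows the red cap between the jaws at about (300,150), with the bare white neck below it at (308,220). The cap has come off through the notch. I'll carry it to the blue dish next.

Run:
```python
from a import *
D=np.array([.5516,-.0065])
robot.move_straight([*C,.20],vel=.08); robot.move_straight([*D,.20],vel=.12); st()
robot.move_straight([*D,.035],vel=.08); st("above")
print(robot.move_straight([*D,.013],vel=.01,contact_N=4)); st("down")
```

```text
t28.4 [ 0.5515 -0.0072  0.2   ] yaw-0.95 F [ 0.8  0.2 -0.9] M [-0.01  0.01 -0.  ] op0.576
above t30.6 [ 0.5518 -0.0065  0.0353] yaw-0.95 F [-0.3  0.3 -0.4] M [-0.   -0.03  0.02] op0.575
True
down t32.2 [ 0.5516 -0.0065  0.0172] yaw-0.95 F [-0.7  0.1  4.8] M [-0.08  0.06 -0.02] op0.575
```

Contact came exactly at the predicted height. Now I'll release part-way so the fingers clear the dish rim, then retreat and look.

Run:
```python
from a import *
from h import *
D=np.array([.5516,-.0065])
robot.grip(.78); st("rel")
robot.move_straight([*D,.10],vel=.06); robot.move_straight([*D,.22],vel=.15); robot.goto([.45,-.35,.25],at(-.95)); st("clear")
for n in("top","side"):
    f=robot.grab_frame(n); P,_=cloud(f); H,S,V=[a.astype(int) for a in cv2.split(cv2.cvtColor(f["image"],cv2.COLOR_RGB2HSV))]
    m=((H<10)|(H>170))&(S>110)&(np.abs(P[...,0]-.55)<.06)&(np.abs(P[...,1]+.01)<.06); q=P[m]
    print(n,m.sum(),q.mean(0),np.percentile(q[:,2],[5,50,95]))
    cv2.imwrite(f"pics/{n}2.png",f["image"][:,:,::-1])
```

```text
rel t32.5 [ 0.5507 -0.0067  0.0163] yaw-0.95 F [-0.9 -0.   0.4] M [ 0.    0.06 -0.04] op0.779
clear t36.4 [ 0.451  -0.3483  0.2498] yaw-0.95 F [-0.8 -0.2  0.3] M [-0.03 -0.   -0.  ] op0.782
top 269 [ 0.54947441 -0.00470693  0.03800529] [0.03402849 0.03822813 0.04140048]
side 332 [0.54953096 0.0064006  0.02936152] [0.01031797 0.03239679 0.0408127 ]
```

View pics/side2.png

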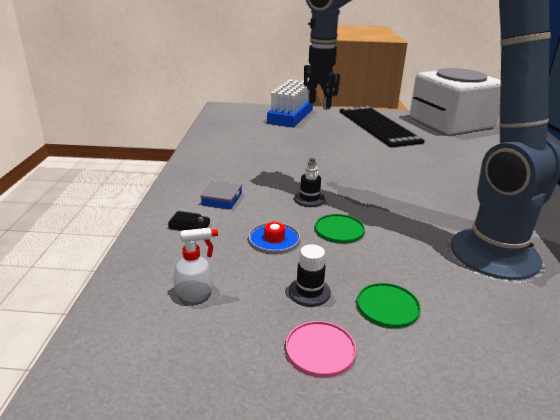

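View pics/top2.png

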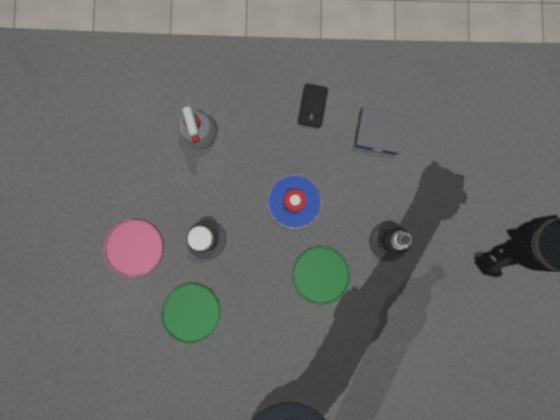

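Both views show the cap standing top side up in the middle of the blue dish: side (274,232), top (295,200). The neck is bare at (400,240) in the top view, and the bystanders have not moved.

```bash
python3 -c "
from plant import robot
robot.close_job()"
```

```text
the job is handed in; nothing more can be done
```

The red cap is off the lens canister and stands top side up near the centre of the blue-lined steel dish. I handed the job in at about 36 s of the 72 s allowed.

- **Unscrewing:** I turned the cap about 6.75 rad counter-clockwise along its thread in two strokes at 40 N of grip, letting go once in between. Sideways force readings stayed at about 3 N or less.
- **Notch:** The first light pull met no stop, so the cap was already lined up with a notch and I never had to feel for one. I lifted it straight off, and the readings showed under 2 N of pull.
- **Placing:** The cap touched the dish floor at the predicted height with about 5 N. I opened the jaws only part-way to clear the dish rim.
- **Last checks:** Both cameras show the cap upright with its top about 38 mm above the bench, against 39 mm expected. The robot is clear of everything, and in the pictures the other objects look unmoved.

No check failed. In the starting pictures the two cameras disagreed by about 5 mm on the dish's centre. I put this down to the rim hiding part of the liner in the side view, so I used the top view.

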